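Pack the socket carrier for carrying

ROBOT

A 6-joint arm with a two-finger parallel gripper is mounted at the origin on the work surface. World frame = base frame: x ahead of the robot, y to its left, z up, the work surface at z = 0. Lengths are in m, angles in degrees, forces in N, time in s.
With the tool pointing down it reaches from about 0.3 to 0.75 m from the base axis. Payload 8.5 kg.
Tool frame: the origin (TCP) lies midway between the tips of the shut fingers; the grasp point (between the pads) lies 19 mm behind it; z points along the fingers, y is the line along which they close (so a half turn about z gives the same grasp; the last joint's range is limited). The gripper opens to 85 mm and grips with 20 to 120 N. Pads are 22 mm wide; open, the fingers measure 114 mm over their backs; the gripper's body (76 mm by 85 mm) begins 54 mm behind the grasp point. The pads swing forward as they close: fully open they stand 13 mm farther back than shut.
Start: joints at [61.003, 21.807, 74.336, -0, 83.858, -12.336], TCP at [0.158, 0.527, 0.199] pointing down, gripper open.
Joint ranges: [-178.18, 178.18], [-50.72, 133.34], [12.68, 142.11], [-81.47, 261.47], [9.98, 163.14], [-165.26, 165.26]. Speed limits (degrees/s): [136.94, 136.94, 180, 180, 180, 180].

INTERFACE

Orientations are given as a 3x3 rotation matrix whose columns are the frame's x, y, z axes.
In Python, from rig import observe, optics, order, spotter gives the robot as it stands.
- The arm moves only by the tool move_arm, never from a script. Its argument "series" is text: rows parted by semicolons, each of 5 numbers parted by spaces: the shift along the tool's x, y, z in cm, then the turn about the tool's z in degrees, then the opening, from -1 (shut) to 1 (fully open). A call has 1 to 8 rows; each row is the pose to reach, as a shift and turn from the pose commanded when the call began, along the tool's axes at that moment; what a row does not reach only later rows make up. A row lasts 1/8 s, in which the tool goes at most 62.5 mm and 10.7 degrees, less where a joint would pass 70% of its speed; a pose out of reach is approached as far as the arm can. A call with a gripper value outside its range is refused whole. The fingers move at their own pace and stop on an object; "force" is the grip in N (left out, the last holds). Time passes only in rows, so rows that repeat a pose let the fingers close. It gives the time, the measured TCP pose, the force, the opening and the grip force at its end, in the units of the state.
- observe(): the state, without advancing time (a new reading comes with each control period).
- optics.get_image(name): name is "scene" or "top" or "wrist"; returns a dict with "pixels" (400x640x3 uint8, blue, green, red), "camera_matrix" (3x3 intrinsics, pixels), "rvec" (rotation vector, rad) and "tvec" (3), from world to camera coordinates, as OpenCV has them. Camera axes: x right, y down, z forward; pixel columns grow to the right and rows downward; lengths in m; the calibration is good to about 2 mm. A picture is of the moment at which its call begins. There is no depth.
- order.close_job(): hands the job in; it is judged then, once.
Trained networks look in the newest picture that a camera, given by its name, has taken for a name from the list of things; names that differ only in an ending like _2 or _b are one class to them, and where a whole thing is asked for, a point or a joint stands for the part that bears it (a point fixed in the world has none). Each returns a list of dicts, best first, with "score" (0 to 1); they miss things now and then, are a little off and sometimes report something else, mostly with a low value. They report only what shows in the picture. A call takes as long as a camera call. They do not tell look-alikes from the thing itself.
- spotter.find_in(thing, camera): "point" ([x, y, z] in m, in world coordinates, good to about 4 mm: the middle of the surface that is visible of it).
- spotter.cut_out(thing, camera): "pixels" (400x640 bool, what is visible of it).
- spotter.mark_of(thing, camera): "point" ([x, y, z] in m, in world coordinates, good to about 4 mm: a listed point, or the origin of a listed thing).
The state is a dict: "time_s": time; "q": joint angles; "qvel": joint speeds; "joint_efforts": joint torques, N m; "position": TCP position; "tool_rot": TCP orientation; "ft_force": force on the tool from outside, world axes, zero at the start; "wrist_torque": the same for the moment, N m; "grip_width": finger opening in m; "gripper_force": force on a finger pad.
Only numpy, scipy, OpenCV 4.12 (cv2) and the standard library are available. Lean on these libraries where they do the work, as an engineer would, in place of code of your own. Each camera call takes 0.05 s, during which the arm holds its last target. There are 200 camera calls.

TASK

Get the red socket carrier ready to be carried off: lay the loose chromed extension bar across the two fork clips on the carrier's side and press it fully down until the sprung brass jaw has snapped shut over it, and swing the folded carry handle up until it clicks into its upright detent and stays there by itself. Either job may come first; leave the other tools and parts on the bench where they are.

Things in the scene. Friction and masses are not known exactly. Their poses are not given: they have to be found in the camera images.
- carrier: Red steel socket carrier, an open tray 200 mm across (its x) by 340 mm long (its y), walls 40 mm high, end plates up to 103 mm; heavy, it does not move. Origin: centre of its underside, on the bench. Two dark fork clips stand on its -x side; the folded handle lies over its +x side. Rows of sockets inside: tops 42 mm high at x = -50, 46 mm at x = +50, 81 mm at x = 0.
- clip_seat (a point): Where the middle of the extension bar's shaft lies when it is fully down in both forks: carrier x = -118, y = 0, z = 70 mm. The clipped bar lies along the carrier's y. Same axes as the carrier.
- jaw (a joint): Sprung brass jaw of the jaw fork, 12 mm wide, its sloping top 97 mm above the bench. 0 = shut: its nose covers half of the fork's mouth, 9 to 12 mm above the axis of a seated bar. Grows (rad, to 0.7) as it is pushed outwards, away from the tray. A bar pressed down on its slope opens it to about 0.25 (8 to 15 N at mid bar), then it snaps back to 0 over the bar.
- handle (a joint): Angle of the carry handle in rad: 0 = folded, level towards the carrier's +x side; 1.571 = upright, its end stop. It falls back under its own weight (320 g) until a lobe on its hub has passed the brass leaf spring at 1.27; this takes about 3 N at the grip at first, 5 N between 0.9 and 1.27; from there the spring pulls it home to 1.571 and holds it.
- handle_hinge (a point): Middle of the handle's hinge axis, which runs along the carrier's y: carrier x = 0, y = 0, z = 85 mm. Fixed to the carrier, same axes.
- handle_grip (a point): Centre of the handle's black rubber sleeve (26 mm diameter, 130 mm long, along the carrier's y), 125 mm from the hinge axis. The 18 mm crossbar goes on at both ends to flat arms outside the end plates.
- bar: Chromed extension bar, loose on the bench, 225 mm long, about 340 g. Origin: middle of its round shaft, y along it. Shaft 14 mm diameter, y = -85 to +85 mm; round socket head 23 mm diameter, y = -122 to -85; square drive end 12.7 mm, y = +85 to +103. Centre of mass 30 mm from the origin towards the head. On the bench the shaft's axis is about 9 mm up. May be clipped either way round.
- hammer: Hammer lying on the bench, a bystander.
- wrench: Steel wrench lying on the bench, a bystander.
- stray_socket: Single socket, 28 mm diameter, 38 mm tall, standing on the bench; a bystander. Origin: centre of its foot.
- deep_socket: Deep socket, 26 mm diameter, 77 mm tall, standing loose in the carrier near x = 50, y = 125 mm; a bystander. Origin: centre of its foot.
- jaw_fork (a point): Axis of a seated bar in the fork clip with the jaw: carrier x = -118, y = -60, z = 70 mm. The fork is 28 mm wide along y, its floor 63 mm above the bench, its gap 17 mm across x; its rear prong (tray side) is flared and 102 mm high, its front prong 74 mm high. Same axes as the carrier.
- plain_fork (a point): The same for the plain fork clip without a jaw: carrier x = -118, y = +60, z = 70 mm. Its front prong is flared too and 94 mm high; otherwise like the jaw fork.
Not all that is in view belongs to the job. Of the things shaped like the bar, the bare steel one is meant.

How it is judged (in metres and radians):
At the end, for the whole second after the job is handed in: The handle stands in its upright detent (joint over 1.53 rad); the bar lies fully down in both forks (middle of the shaft within 4 mm of the seat in height, 5 mm across, 30 mm along, aligned within 0.06 rad), the jaw is shut over it (under 0.1 rad), and all is at rest (value of joint handle above 1.53 rad and value of joint jaw below 0.1 rad and z of bar in the frame of clip_seat between -0.004 and 0.004 m and x of bar in the frame of clip_seat between -0.005 and 0.005 m and y of bar in the frame of clip_seat between -0.03 and 0.03 m and angle between the y axis of bar and the y axis of carrier, either way round below 0.06 rad and linear speed of bar below 0.02 m/s); the robot touches nothing.
It fails at once if the hammer, the wrench or a loose socket is shifted by more than 40 mm, or a loose socket is tipped over (distance of any of hammer, wrench, stray_socket, deep_socket from where it was at the start of the episode above 0.04 m or angle between any of stray_socket, deep_socket's own z axis and vertical above 0.6 rad).
It also fails if it takes over 61 s, if anything falls off the work surface, if the arm or the gripper's body presses on something with over 40 N, if the wrist force passes 120 N, or if a joint passes its speed limit or range.

## Working session

There is one attempt and no reset: what is moved stays moved. The work goes in short steps, Python scripts to look and compute and a tool call to move; the robot and the scene stay as the last step left them, time stands still between calls to the robot, and variables do not carry over. Pictures are saved under pics/ and viewed, at most 10 in all, crops included, and the job is handed in when it is done.

Besides the shell and the picture viewer there is one more tool, called after "Call:" as name(argument=value, ...) on one line, values as JSON. move_arm: Moves the arm, as the interface text tells. Its arguments: {"type":"object","properties":{"series":{"type":"string"},"force":{"type":"number"}},"required":["series"]}

```bash
mkdir -p pics; ls; cat > h.py <<'E'
import numpy as np, cv2
from rig import observe, optics, order, spotter
def cam(n):
    d=optics.get_image(n); R=cv2.Rodrigues(np.array(d["rvec"],float))[0]; return d["pixels"],np.array(d["camera_matrix"]),R,np.array(d["tvec"],float).reshape(3)
def ray(c,uv):
    _,K,R,t=c; d=R.T@np.linalg.solve(K,[uv[0],uv[1],1.]); return -R.T@t,d/np.linalg.norm(d)
def onz(c,uv,z):
    o,d=ray(c,uv); return o+d*(z-o[2])/d[2]
def tri(c1,u1,c2,u2):
    o1,d1=ray(c1,u1);o2,d2=ray(c2,u2); s=np.linalg.lstsq(np.c_[d1,-d2],o2-o1,rcond=None)[0]
    a=o1+d1*s[0];b=o2+d2*s[1]; return (a+b)/2,np.linalg.norm(a-b)
def proj(c,P):
    _,K,R,t=c; p=K@(R@np.asarray(P,float)+t); return p[:2]/p[2]
E
python3 - <<'E'
from h import *
np.set_printoptions(precision=4,suppress=True)
for n in ("scene","top"):
    c=cam(n); cv2.imwrite(f"pics/{n}0.png",c[0]); print(n,-c[2].T@c[3])
    for th in ("carrier","bar","clip_seat","jaw_fork","plain_fork","handle_hinge","handle_grip","stray_socket","deep_socket","hammer","wrench"):
        print(th,[(np.round(r["point"],3),round(r["score"],2)) for r in spotter.mark_of(th,n)[:3]])
s=observe(); print(s["time_s"],s["position"],s["tool_rot"])
E
```

```text
pics
scene [1.1376 0.4971 1.4443]
carrier [(array([0.574, 0.132, 0.001]), 0.79), (array([0.51 , 0.014, 0.069]), 0.22)]
bar [(array([ 0.494, -0.309,  0.015]), 0.85), (array([ 0.354, -0.146,  0.006]), 0.62), (array([ 0.466, -0.638,  0.009]), 0.52)]
clip_seat [(array([0.568, 0.01 , 0.071]), 0.68), (array([0.576, 0.131, 0.087]), 0.27)]
jaw_fork [(array([0.627, 0.007, 0.069]), 0.73)]
plain_fork [(array([0.506, 0.013, 0.068]), 0.96)]
handle_hinge [(array([0.576, 0.131, 0.085]), 0.85)]
handle_grip [(array([0.585, 0.254, 0.083]), 0.72)]
stray_socket [(array([ 0.613,  0.418, -0.002]), 0.48)]
deep_socket [(array([0.454, 0.183, 0.003]), 0.67)]
hammer [(array([0.373, 0.458, 0.   ]), 0.65)]
wrench [(array([ 0.476, -0.47 ,  0.001]), 0.51)]
top [ 0.3747 -0.0785  1.5249]
carrier [(array([0.575, 0.133, 0.001]), 0.86)]
bar [(array([ 0.356, -0.145,  0.006]), 0.76), (array([ 0.471, -0.639,  0.01 ]), 0.6), (array([0.576, 0.13 , 0.082]), 0.58)]
clip_seat [(array([0.57 , 0.015, 0.069]), 0.8), (array([ 0.609,  0.415, -0.001]), 0.67)]
jaw_fork [(array([0.627, 0.008, 0.07 ]), 0.92)]
plain_fork [(array([0.506, 0.02 , 0.07 ]), 0.71)]
handle_hinge [(array([0.576, 0.128, 0.08 ]), 0.86), (array([0.453, 0.179, 0.005]), 0.26)]
handle_grip [(array([0.585, 0.255, 0.083]), 0.84)]
stray_socket [(array([ 0.606,  0.416, -0.001]), 0.54)]
deep_socket [(array([0.451, 0.18 , 0.006]), 0.58)]
hammer [(array([ 0.375,  0.46 , -0.001]), 0.79)]
wrench [(array([ 0.479, -0.468, -0.   ]), 0.71)]
1.2 [0.1577 0.5269 0.1987] [[-0.958   0.2867 -0.    ]
 [ 0.2867  0.958  -0.    ]
 [ 0.     -0.     -1.    ]]
```

View pics/scene0.png

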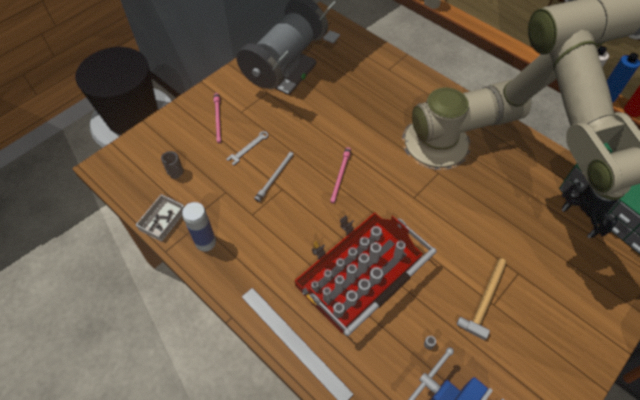

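View pics/top0.png

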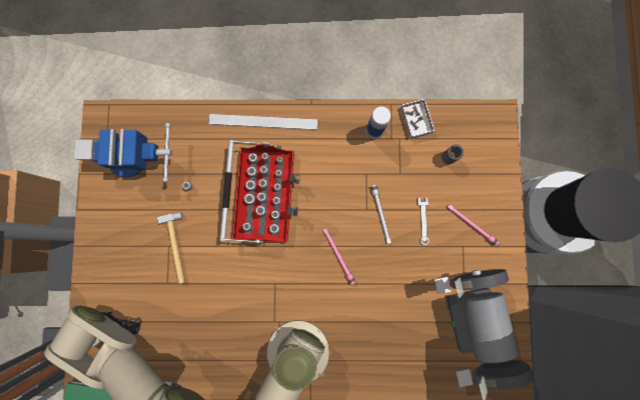

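Look-alikes for the bar: pink at scene (340,175) / top (339,256), pink at scene (218,117) / top (472,224), and bare steel at scene (275,177) / top (381,213). The task means the bare steel one, so I choose that. The carrier's +x points towards world +y, and the handle is folded on the far +y side. The head end of the bar is at top (374,188). Next I check it in a close crop and measure.

```bash
cat > m.py <<'E'
from h import *
np.set_printoptions(precision=4,suppress=True)
cs=cam("scene"); ct=cam("top")
near={"scene":(275,177),"top":(381,213)}
ax={}
for n,c in (("scene",cs),("top",ct)):
    for r in spotter.cut_out("bar",n):
        m=np.array(r["pixels"]); v,u=np.nonzero(m)
        p=np.c_[u,v].astype(float); ce=p.mean(0)
        if np.hypot(*(ce-near[n]))<25:
            d=np.linalg.svd(p-ce,full_matrices=False)[2][0]; s=(p-ce)@d
            e=[ce+d*s.min(),ce+d*s.max()]; e.sort(key=lambda q:q[1]); ax[n]=e
            print(n,r["score"],len(p),ce,e)
            print("onz .009",[onz(c,q,.0095) for q in e]); break
if len(ax)==2:
    # scene: small v = drive ; top: small v = head
    print("drive",tri(cs,ax["scene"][0],ct,ax["top"][1])); print("head",tri(cs,ax["scene"][1],ct,ax["top"][0]))
a=cv2.resize(cs[0][140:215,235:315],None,fx=5,fy=5,interpolation=2)
b=cv2.resize(ct[0][175:255,350:410],None,fx=5,fy=5,interpolation=2)
H=max(a.shape[0],b.shape[0]); im=np.zeros((H,a.shape[1]+b.shape[1],3),np.uint8); im[:a.shape[0],:a.shape[1]]=a; im[:b.shape[0],a.shape[1]:]=b
cv2.imwrite("pics/crop.png",im)
E
python3 m.py
```

```text
top 0.54 254 [379.4094 209.8976] [array([372.7345, 185.0714]), array([387.2858, 239.192 ])]
onz .009 [array([ 0.6134, -0.2823,  0.0095]), array([ 0.4091, -0.3335,  0.0095])]
```

View pics/crop.png

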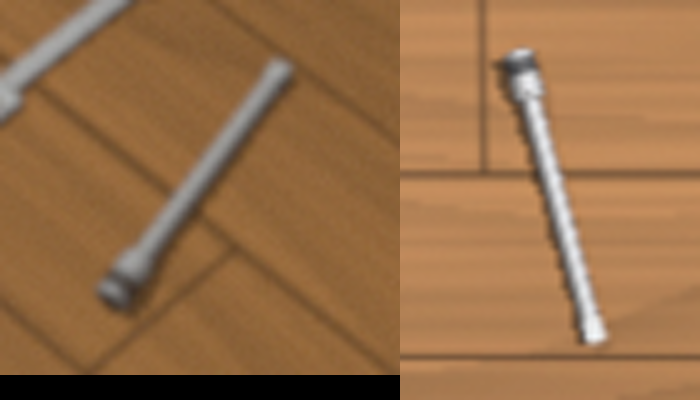

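The crop confirms a bare steel bar: head at scene (258,199) / top (373.6,185.4), drive end at scene (291.6,152.6) / top (389.2,243.4). Now I triangulate the bar and fit the carrier pose.

```bash
cat > fit.py <<'E'
from h import *
np.set_printoptions(precision=4,suppress=True)
CP={"carrier":(0,0,0),"clip_seat":(-.118,0,.07),"jaw_fork":(-.118,-.06,.07),"plain_fork":(-.118,.06,.07),"handle_hinge":(0,0,.085),"handle_grip":(.125,0,.085)}
G={"carrier":(.575,.132,0),"clip_seat":(.569,.013,.07),"jaw_fork":(.627,.008,.07),"plain_fork":(.506,.016,.07),"handle_hinge":(.576,.13,.085),"handle_grip":(.585,.254,.085)}
def fitcar(cams,names=CP,tol=.03):
    A=[];B=[]
    for n in cams:
        optics.get_image(n)
        for k in names:
            for r in spotter.mark_of(k,n):
                p=np.array(r["point"])
                if np.linalg.norm(p-G[k])<tol: A.append(CP[k]);B.append(p);break
    A=np.array(A);B=np.array(B); a=A.mean(0);b=B.mean(0)
    h=(A-a)[:,:2];g=(B-b)[:,:2]
    th=np.arctan2((h[:,0]*g[:,1]-h[:,1]*g[:,0]).sum(),(h*g).sum())
    R=np.array([[np.cos(th),-np.sin(th),0],[np.sin(th),np.cos(th),0],[0,0,1]]); t=b-R@a
    return np.degrees(th),t,R,(B-(A@R.T+t))
E
python3 - <<'E'
from fit import *
cs=cam("scene");ct=cam("top")
d,e1=tri(cs,(291.6,152.6),ct,(389.2,243.4)); h,e2=tri(cs,(258,199),ct,(373.6,185.4))
print("drive",d,e1,"head",h,e2,"len",np.linalg.norm(d-h))
u=(d-h)/np.linalg.norm(d-h); print("origin",h+u*.122,"yaw",np.degrees(np.arctan2(u[1],u[0])))
for n in ("scene","top"):
    th,t,R,r=fitcar([n]);print(n,th,t,len(r)); print(r*1000)
th,t,R,r=fitcar(["scene","top"]);print(th,t,"seat",R@CP["clip_seat"]+t,"hinge",R@CP["handle_hinge"]+t,"grip",R@CP["handle_grip"]+t)
E
```

```text
drive [ 0.3925 -0.3399  0.003 ] 0.003648639213024229 head [ 0.6096 -0.2824  0.0102] 0.0075564252416181425 len 0.2247303171940999
origin [ 0.4917 -0.3137  0.0063] yaw -165.17264977103525
scene 87.03949473595357 [0.5747 0.1286 0.0004] 6
[[-0.7379  2.5676  1.05  ]
 [ 2.4565  2.4101  3.35  ]
 [-1.8634  0.009   1.05  ]
 [-0.4235 -4.2887 -3.45  ]
 [-1.7379 -1.2324  1.05  ]
 [ 2.3062  0.5344 -3.05  ]]
top 86.09501419599255 [ 0.5761  0.1313 -0.0019] 4
[[ 1.431   0.487   3.175 ]
 [ 0.4917  2.5009 -0.325 ]
 [-2.305  -2.639  -4.425 ]
 [ 0.3822 -0.3488  1.575 ]]
86.04518467282533 [ 0.5764  0.1303 -0.0005] seat [0.5682 0.0125 0.0695] hinge [0.5764 0.1303 0.0845] grip [0.585  0.255  0.0845]
```

Call:
move_arm(series="-4 -5 -4 10 1;-8 -10 -4 20 1;-12 -15 -4 30 1;-16 -20 -4 40 1;-20 -25 -4 50 1;-24 -30 -4 60 1;-28 -35 -4 70 1;-28 -35 -4 70 1")

```text
time_s: 3.9
position: [0.3265, 0.1086, 0.2389]
tool_rot: [[-0.052, 0.999, 0.001], [0.999, 0.052, -0.0], [-0.0, 0.001, -1.0]]
ft_force: [0.1, 1.0, -0.1]
grip_width: 0.0855
gripper_force: 0.0
```

```bash
cat >> h.py <<'E'
def go(P,yaw):
    """shift (cm, tool axes) and turn (deg) from present pose to TCP P with tool x at world yaw"""
    s=observe(); R=np.array(s["tool_rot"]); d=R.T@(np.array(P)-s["position"])*100
    cur=np.degrees(np.arctan2(R[1,0],R[0,0])); t=-((yaw-cur+180)%360-180)
    print("t",round(s["time_s"],2),"pos",np.round(s["position"],4),"yaw",round(cur,2),"-> shift",np.round(d,2),"turn",round(t,2),"| q",np.round(s["q"],1),"w",round(s["grip_width"],4),"F",np.round(s["ft_force"],1))
E
python3 -c "
from h import *
go((.495,-.312,.2),14.8)"
```

```text
t 3.9 pos [0.3265 0.1086 0.2389] yaw 92.97 -> shift [-42.88  14.65   3.92] turn 78.17 | q [-1.6 -1.6 97.4 -0.  84.2 -4.5] w 0.0855 F [ 0.1  1.  -0.1]
```

Call:
move_arm(series="-5.4 1.8 0.5 10 1;-10.8 3.7 1 20 1;-16 5.5 1.5 30 1;-21.4 7.3 2 40 1;-27 9.2 2.5 50 1;-32 11 3 60 1;-37.5 12.8 3.5 70 1;-42.9 14.6 3.9 78.2 1")

```text
time_s: 4.9
position: [0.4968, -0.3103, 0.1995]
tool_rot: [[0.967, 0.256, 0.0], [0.256, -0.967, 0.0], [0.0, -0.0, -1.0]]
ft_force: [1.0, -0.2, 0.2]
grip_width: 0.0856
gripper_force: 0.0
```

```bash
python3 - <<'E'
from h import *
np.set_printoptions(precision=4,suppress=True)
c=cam("wrist"); cv2.imwrite("pics/w1.png",c[0]); print("cam",-c[2].T@c[3])
print([(np.round(r["point"],4),round(r["score"],2)) for r in spotter.mark_of("bar","wrist")])
go((.495,-.312,.2),14.8)
E
```

```text
cam [ 0.5706 -0.2906  0.3748]
[(array([ 0.4963, -0.3117,  0.0096]), 0.89), (array([ 0.4718, -0.6408,  0.0074]), 0.79), (array([ 0.3561, -0.1438,  0.01  ]), 0.62)]
t 5.0 pos [ 0.4969 -0.3128  0.1977] yaw 14.76 -> shift [-0.16 -0.13 -0.23] turn -0.04 | q [-43.7  25.7  68.2  -0.   86.2  31.5] w 0.0855 F [-1.9  0.3 -0.9]
```

View pics/w1.png

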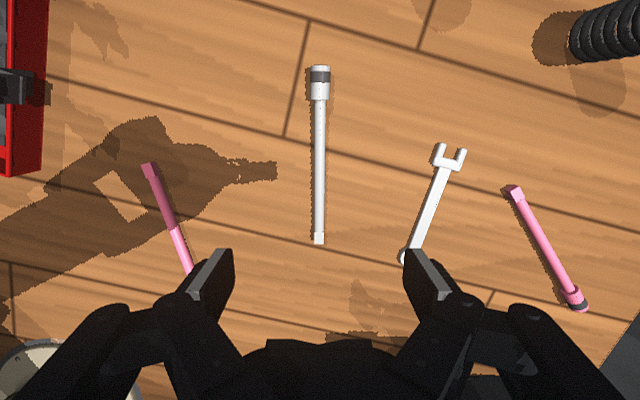

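The wrist view shows the steel bar upright in the picture, head end at (320,66) and drive end at (319,243). The wrench is at (433,200) and the pink decoys stay clear of the fingers.

```bash
python3 - <<'E'
from h import *
np.set_printoptions(precision=4,suppress=True)
c=cam("wrist");ct=cam("top")
h=onz(c,(320,66),.01);d=onz(c,(318.7,243.5),.009); u=(d-h)/np.linalg.norm(d-h)
print(h,d,np.linalg.norm(h-d),"yaw",np.degrees(np.arctan2(u[1],u[0]))+180)
h2,e=tri(c,(320,66),ct,(373.6,185.4));print("tri head",h2,e);d2,e=tri(c,(318.7,243.5),ct,(389.2,243.4));print("tri drive",d2,e)
# shaft middle by edges: shoulder of head at ~ (319.5,99)
s=onz(c,(319.5,100),.012);print("shoulder",s,np.linalg.norm(s-h))
for o in (h+u*.122,d-u*.103): print("origin",o,"grip at -10",o-u*.01)
p=h+u*.1155-u*.01+0
go((p[0],p[1],.06),np.degrees(np.arctan2(u[1],u[0]))+180)
E
```

```text
[ 0.6126 -0.2842  0.01  ] [ 0.3941 -0.3404  0.009 ] 0.22562853986772055 yaw 14.40758235426847
tri head [ 0.6114 -0.2845  0.0167] 0.0008638795401965315
tri drive [ 0.3935 -0.3405  0.0079] 5.7386030344738314e-05
shoulder [ 0.5766 -0.2932  0.012 ] 0.03715609325153624
origin [ 0.4944 -0.3146  0.0095] grip at -10 [ 0.5041 -0.3121  0.0095]
origin [ 0.4938 -0.3147  0.0095] grip at -10 [ 0.5035 -0.3122  0.0095]
t 5.1 pos [ 0.4961 -0.3089  0.199 ] yaw 15.12 -> shift [ 1.34  0.55 13.9 ] turn 0.71 | q [-43.5  25.3  68.5   0.   86.2  31.4] w 0.0855 F [-0.2  1.1 -1. ]
```

Call:
move_arm(series="0.3 0.1 5 0.4 1;0.7 0.3 10 0.4 1;0.7 0.3 14 0.4 0.2;0.7 0.3 17 0.4 0;0.7 0.3 18 0.4 -0.1;0.7 0.3 18.5 0.4 -0.1;0.7 0.3 18.5 0.4 -0.1;0.7 0.3 18.5 0.4 -0.1")

```text
time_s: 6.1
position: [0.5042, -0.3098, 0.0158]
tool_rot: [[0.967, 0.255, 0.001], [0.255, -0.967, -0.001], [0.001, 0.002, -1.0]]
ft_force: [0.3, -0.4, 0.1]
grip_width: 0.0381
gripper_force: 0.0
```

```bash
cat >> h.py <<'E'
def avg(n=5):
    r=[]
    for i in range(n): optics.get_image("top"); r.append(observe())
    P=np.array([s["position"] for s in r]);Y=np.degrees([np.arctan2(np.array(s["tool_rot"])[1,0],np.array(s["tool_rot"])[0,0]) for s in r]); F=np.array([s["ft_force"] for s in r])
    print("pos",P.mean(0),"sd",P.std(0),"yaw",Y.mean(),Y.std(),"F",F.mean(0),"w",r[-1]["grip_width"],"t",r[-1]["time_s"]); return P.mean(0),Y.mean()
E
python3 - <<'E'
from h import *
np.set_printoptions(precision=4,suppress=True)
P,Y=avg()
c=cam("wrist"); cv2.imwrite("pics/w2.png",c[0])
E
```

```text
pos [ 0.5041 -0.3097  0.0153] sd [0.0001 0.0001 0.0002] yaw 14.739677222820621 0.0023398125620222947 F [ 0.1582 -0.3299  0.0493] w 0.03857084293064776 t 6.35
```

View pics/w2.png

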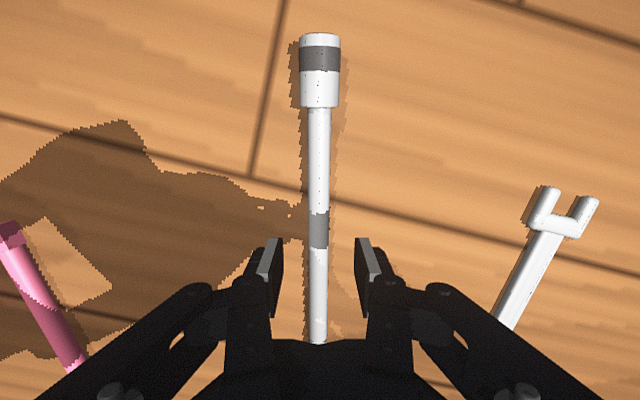

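Fingers straddle the shaft, with the bar at about (318,240) between pads at (275,265) and (365,265). Down the last bit, then close.

Call:
move_arm(series="0 0.2 0.7 0 -0.1;0 0.2 1.2 0 -0.2;0 0.2 1.2 0 -1;0 0.2 1.2 0 -1;0 0.2 1.2 0 -1;0 0.2 1.2 0 -1;0 0.2 1.2 0 -1", force=80)

```text
time_s: 7.28
position: [0.5044, -0.3115, 0.0028]
tool_rot: [[0.967, 0.254, 0.0], [0.254, -0.967, -0.0], [0.0, 0.0, -1.0]]
ft_force: [-0.8, -0.4, 1.1]
grip_width: 0.0005
gripper_force: 0.0
```

```bash
python3 - <<'E'
from h import *
np.set_printoptions(precision=4,suppress=True)
P,Y=avg(2)
c=cam("wrist"); cv2.imwrite("pics/w3.png",c[0])
print([(np.round(r["point"],4),round(r["score"],2)) for n in ("wrist","top") for r in spotter.mark_of("bar",n)])
E
```

```text
pos [ 0.5044 -0.3115  0.0028] sd [0. 0. 0.] yaw 14.73850431093962 0.002306277078689689 F [ 0.2045 -0.0066  0.6072] w -0.00012245483947094345 t 7.375
[(array([ 0.3544, -0.1424,  0.0089]), 0.94), (array([ 0.4945, -0.3111,  0.0098]), 0.83), (array([ 0.4725, -0.6405,  0.0098]), 0.64)]
```

View pics/w3.png

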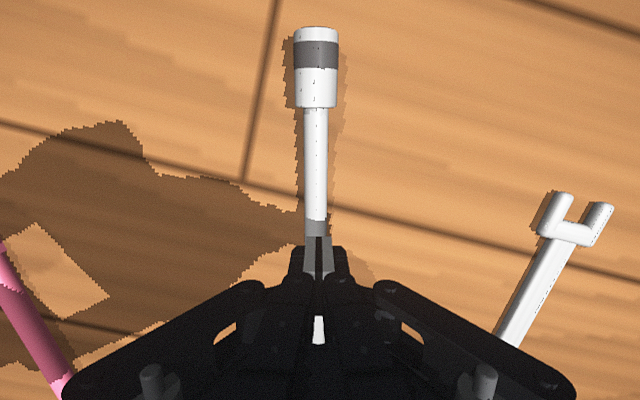

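```bash
python3 - <<'E'
from h import *
np.set_printoptions(precision=4,suppress=True)
c=cam("wrist");s=observe()
R=np.array(s["tool_rot"]);p=np.array(s["position"]);print("cam in tool",R.T@(-c[2].T@c[3]-p), "gw",s["grip_width"],s["gripper_force"])
for q in ((0,0,0),(.011,0,0),(.011,0,-.019),(.011,0,-.038),(.011,.007,0),(.011,.007,-.019),(.011,.012,-.01)): print(q,proj(c,p+R@np.array(q)))
for zz in (.0,.0095,.0165): print("onz pad front (318,237)",zz,R.T@(onz(c,(318,237),zz)-p))
a=cv2.resize(c[0][180:350,250:390],None,fx=4,fy=4,interpolation=2)[:600]; cv2.imwrite("pics/w4.png",a)
E
```

```text
cam in tool [ 0.0764 -0.0002 -0.1753] gw 0.0004985663885910541 0.0
(0, 0, 0) [318.4164 227.5605]
(0.011, 0, 0) [318.4182 211.7892]
(0.011, 0, -0.019) [318.4453 223.25  ]
(0.011, 0, -0.038) [318.4789 237.4716]
(0.011, 0.007, 0) [329.3029 211.7874]
(0.011, 0.007, -0.019) [330.5    223.2479]
(0.011, 0.012, -0.01) [338.0956 217.5256]
onz pad front (318,237) 0.0 [-0.0081 -0.0003  0.0027]
onz pad front (318,237) 0.0095 [-0.0036 -0.0003 -0.0068]
onz pad front (318,237) 0.0165 [-0.0002 -0.0003 -0.0138]
```

View pics/w4.png

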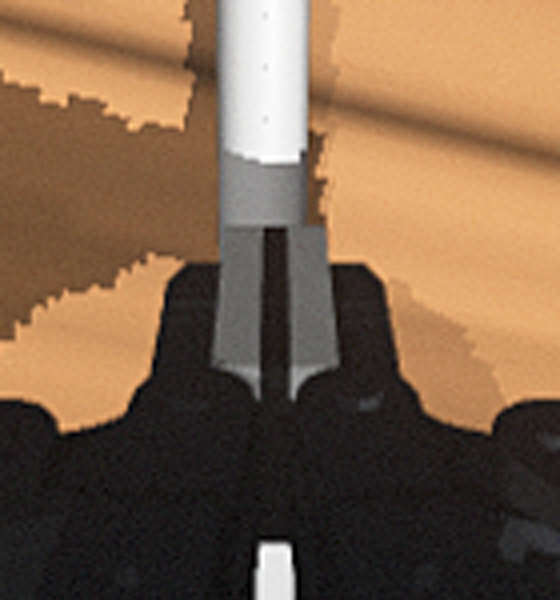

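The fingers look shut above the bar, although the pose says the tips should be at the bench. I feel downwards with the shut fingers to find the real tip height.

Call:
move_arm(series="0 0 0.2 0 -1;0 0 0.3 0 -1;0 0 0.3 0 -1")

```text
time_s: 7.95
position: [0.5043, -0.3114, -0.0004]
tool_rot: [[0.967, 0.254, -0.0], [0.254, -0.967, 0.0], [-0.0, -0.0, -1.0]]
ft_force: [0.1, -0.1, 0.2]
grip_width: -0.0002
gripper_force: 0.0
```

Call:
move_arm(series="0 0 0.2 0 -1;0 0 0.4 0 -1;0 0 0.4 0 -1")

```text
time_s: 8.32
position: [0.5043, -0.3114, -0.0045]
tool_rot: [[0.967, 0.254, -0.0], [0.254, -0.967, 0.0], [-0.0, -0.0, -1.0]]
ft_force: [-0.0, -1.3, -0.2]
grip_width: -0.0001
gripper_force: 0.0
```

Call:
move_arm(series="0 0 0.2 0 -1;0 0 0.4 0 -1;0 0 0.4 0 -1")

```text
time_s: 8.7
position: [0.5043, -0.3114, -0.0085]
tool_rot: [[0.967, 0.254, -0.0], [0.254, -0.967, 0.0], [-0.0, -0.0, -1.0]]
ft_force: [0.7, -0.1, 0.2]
grip_width: 0.0004
gripper_force: 0.0
```

Call:
move_arm(series="0 0 0.2 0 -1;0 0 0.3 0 -1;0 0 0.3 0 -1")

```text
time_s: 9.07
position: [0.5043, -0.3114, -0.0114]
tool_rot: [[0.967, 0.254, -0.0], [0.254, -0.967, 0.0], [-0.0, -0.0, -1.0]]
ft_force: [0.5, 1.0, -0.4]
grip_width: 0.0
gripper_force: 0.0
```

Call:
move_arm(series="0 0 0.2 0 -1;0 0 0.3 0 -1;0 0 0.3 0 -1")

```text
time_s: 9.45
position: [0.5043, -0.3114, -0.0144]
tool_rot: [[0.967, 0.254, -0.0], [0.254, -0.967, 0.0], [-0.0, -0.0, -1.0]]
ft_force: [0.1, -0.5, 0.8]
grip_width: 0.0
gripper_force: 0.0
```

Call:
move_arm(series="0 0 0.2 0 -1;0 0 0.3 0 -1;0 0 0.3 0 -1")

```text
time_s: 9.82
position: [0.5047, -0.312, -0.0164]
tool_rot: [[0.967, 0.254, 0.001], [0.254, -0.967, -0.001], [0.001, 0.002, -1.0]]
ft_force: [-1.4, 0.9, 7.8]
grip_width: -0.0001
gripper_force: 3.6
```

Call:
move_arm(series="0 0 0.2 0 -1;0 0 0.3 0 -1;0 0 0.3 0 -1")

```text
time_s: 10.2
position: [0.5051, -0.3128, -0.0168]
tool_rot: [[0.967, 0.255, 0.003], [0.255, -0.967, -0.004], [0.002, 0.005, -1.0]]
ft_force: [-7.7, 2.2, 28.5]
grip_width: 0.0001
gripper_force: 14.2
```

The tips meet the bar's top at TCP z ≈ -0.016, so the real tips are about 32 mm behind the reported TCP. From here on I use that offset. Re-grasp lower.

Call:
move_arm(series="0 0 -1.5 0 -1;0 0 -2 0 -0.1;0 0 -2 0 -0.1;0 0 -2 0 -0.1;0 0 -2 0 -0.1;0 0 -1 0 -0.2;0 0 0 0 -0.2;0 0 0.5 0 -0.2")

```text
time_s: 11.2
position: [0.504, -0.3111, -0.0265]
tool_rot: [[0.967, 0.254, -0.001], [0.254, -0.967, 0.001], [-0.001, -0.001, -1.0]]
ft_force: [0.1, 0.6, 1.0]
grip_width: 0.0346
gripper_force: 0.0
```

Call:
move_arm(series="0 0 0.4 0 -0.2;0 0 0.4 0 -0.2;0 0 0.4 0 -1;0 0 0.4 0 -1;0 0 0.4 0 -1;0 0 0.4 0 -1;0 0 0.4 0 -1", force=90)

```text
time_s: 12.08
position: [0.5045, -0.3116, -0.0288]
tool_rot: [[0.967, 0.254, 0.001], [0.254, -0.967, -0.001], [0.0, 0.001, -1.0]]
ft_force: [-0.3, 0.2, 6.3]
grip_width: 0.0098
gripper_force: 88.2
```

Call:
move_arm(series="0 0 -1 0 -1;0 0 -4 0 -1;0 0 -8 0 -1;0 0 -12 0 -1;0 0 -15 0 -1;0 0 -15 0 -1")

```text
time_s: 12.82
position: [0.505, -0.312, 0.1226]
tool_rot: [[0.967, 0.254, 0.003], [0.254, -0.967, -0.003], [0.002, 0.003, -1.0]]
ft_force: [0.3, 0.6, -3.3]
grip_width: 0.0102
gripper_force: 88.2
```

```bash
python3 - <<'E'
from h import *
np.set_printoptions(precision=4,suppress=True)
avg(3)
print([(np.round(r["point"],4),round(r["score"],2)) for n in ("wrist","top") for r in spotter.mark_of("bar",n)])
go((.579,-.05,.12),-3.95)
E
```

```text
pos [ 0.5039 -0.311   0.1196] sd [0.0003 0.0002 0.0007] yaw 14.736829041630267 0.001945080909833423 F [ 0.0755 -0.3526 -3.2718] w 0.010300989741103576 t 12.975
[(array([ 0.4957, -0.3098,  0.0087]), 0.9), (array([ 0.4711, -0.6398,  0.0106]), 0.64), (array([ 0.3587, -0.1459,  0.0094]), 0.58), (array([ 0.4926, -0.3123,  0.1556]), 0.52)]
t 13.07 pos [ 0.5038 -0.311   0.119 ] yaw 14.73 -> shift [ 13.91 -23.33  -0.06] turn 18.68 | q [-43.1  29.8  74.6  -0.   75.8  32.1] w 0.0098 F [-0.   0.3 -3.5]
```

The bar is held: 3.3 N weight, and its axis is at 0.156 as expected. I carry it to a standoff beside the forks.

Call:
move_arm(series="2.5 -4 0 5 -1;5 -8 0 9 -1;7.5 -12 0 14 -1;10 -17 0 18.7 -1;12.5 -21 0 18.7 -1;13.9 -23.3 0 18.7 -1;13.9 -23.3 0 18.7 -1;13.9 -23.3 0 18.7 -1")

```text
time_s: 14.08
position: [0.5792, -0.0513, 0.12]
tool_rot: [[0.998, -0.069, -0.001], [-0.069, -0.998, 0.0], [-0.001, 0.0, -1.0]]
ft_force: [-0.5, -0.2, -2.7]
grip_width: 0.01
gripper_force: 88.4
```

```bash
python3 - <<'E'
from fit import *
P,Y=avg(3)
c=cam("wrist"); cv2.imwrite("pics/w5.png",c[0])
for n in ("wrist","top","scene"):
    if n!="wrist": cam(n)
    for k in ("bar","clip_seat","jaw_fork","plain_fork","handle_hinge"):
        print(n,k,[(np.round(r["point"],4),round(r["score"],2)) for r in spotter.mark_of(k,n)][:3])
E
```

```text
pos [ 0.5792 -0.0517  0.1203] sd [0.     0.0001 0.0001] yaw -4.03139231630736 0.009742880848241259 F [ 0.2928  0.0235 -3.4197] w 0.010218852731335317 t 14.225
wrist bar [(array([ 0.5726, -0.0541,  0.1587]), 0.84)]
wrist clip_seat [(array([0.57  , 0.0119, 0.0702]), 0.9)]
wrist jaw_fork [(array([0.6279, 0.0066, 0.0696]), 0.83)]
wrist plain_fork [(array([0.5101, 0.0165, 0.0739]), 0.68)]
wrist handle_hinge [(array([0.5706, 0.1267, 0.0847]), 0.69)]
top bar [(array([ 0.5665, -0.0483,  0.1565]), 0.64), (array([ 0.357 , -0.1434,  0.0098]), 0.55), (array([ 0.4705, -0.642 ,  0.0088]), 0.49)]
top clip_seat []
top jaw_fork [(array([0.6262, 0.0095, 0.07  ]), 0.62)]
top plain_fork [(array([ 0.5754,  0.1328, -0.0004]), 0.57)]
top handle_hinge [(array([0.5745, 0.1286, 0.0811]), 0.88)]
scene bar [(array([ 0.5681, -0.0472,  0.1585]), 0.85), (array([ 0.4688, -0.6354,  0.0076]), 0.75), (array([ 0.3523, -0.1468,  0.0071]), 0.61)]
scene clip_seat [(array([0.5719, 0.0122, 0.0722]), 0.55)]
scene jaw_fork [(array([0.6278, 0.0083, 0.072 ]), 0.94)]
scene plain_fork [(array([0.5063, 0.0127, 0.0706]), 0.64)]
scene handle_hinge [(array([0.5746, 0.1288, 0.0878]), 0.82)]
```

View pics/w5.png

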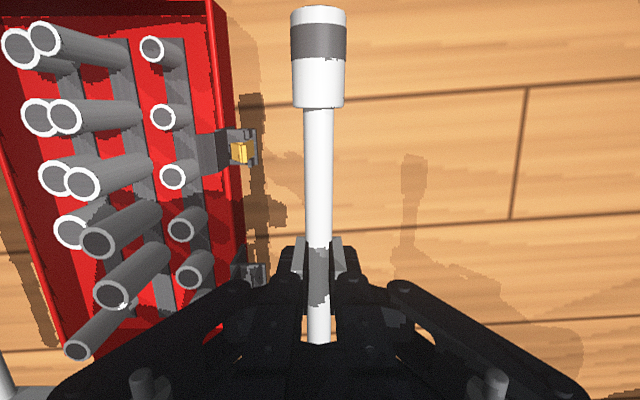

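The wrist view shows the jaw fork with the brass jaw at (241,152), the plain fork at (252,272), and the bar held straight at (318,180). I refine the yaw and across-offset from the tray wall's edge in this picture.

```bash
python3 - <<'E'
from fit import *
c=cam("wrist"); img=c[0].astype(int); red=(img[:,:,2]>90)&(img[:,:,1]<60)&(img[:,:,0]<60)
pts=[]
for v in list(range(15,90,3))+list(range(205,250,3)):
    u=np.nonzero(red[v,195:300])[0]
    if len(u): pts.append((195+u.max(),v))
P=np.array(pts,float); print(pts[::5])
vx,vy,x0,y0=cv2.fitLine(P.astype(np.float32),cv2.DIST_HUBER,0,.01,.01).ravel(); r=(P-[x0,y0])@[-vy,vx];print("resid",np.abs(r).max())
a=np.array([x0,y0])+np.array([vx,vy])*(15-y0)/vy;b=np.array([x0,y0])+np.array([vx,vy])*(240-y0)/vy
for z in (.0,.02,.04):
    A,B=onz(c,a,z),onz(c,b,z);d=A-B; print(z,A,B,"yaw",np.degrees(np.arctan2(d[1],d[0])))
# bar axis yaw and lateral in the wrist view (z=.158)
h=onz(c,(319,8),.158);s=onz(c,(318,230),.158);d=h-s;print("bar",h,s,np.degrees(np.arctan2(d[1],d[0])))
# forks by mark fit
G.update(carrier=(9,9,9))
th,t,R,res=fitcar(["wrist","scene","top"]);print(th,t,"seat",R@CP["clip_seat"]+t,len(res))
th,t,R,res=fitcar(["wrist"],["jaw_fork","plain_fork","clip_seat","handle_hinge"]);print(th,t,"seat",R@CP["clip_seat"]+t,len(res))
v,u=np.nonzero((img[:,:,2]>150)&(img[:,:,1]>110)&(img[:,:,0]<90)&(np.arange(400)[:,None]<200)&(abs(np.arange(640)-241)<25));print("brass",u.min(),u.max(),v.min(),v.max())
for q in ((u.min(),v.mean()),(u.max(),v.mean()),(u.mean(),v.mean())): print(onz(c,q,.093))
E
```

```text
[(np.int64(226), 15), (np.int64(228), 30), (np.int64(229), 45), (np.int64(230), 60), (np.int64(232), 75), (np.int64(244), 205), (np.int64(234), 220), (np.int64(246), 235)]
resid 10.060717252723464
0.0 [0.7381 0.0204 0.    ] [ 0.5176  0.0364 -0.    ] yaw -4.134535115751466
0.02 [0.7326 0.0153 0.02  ] [0.5269 0.0302 0.02  ] yaw -4.134535115751465
0.04 [0.727  0.0101 0.04  ] [0.5363 0.0239 0.04  ] yaw -4.134535115751469
bar [ 0.694  -0.0588  0.158 ] [ 0.5944 -0.0515  0.158 ] -4.2145333522626105
85.75962905374412 [ 0.5762  0.1301 -0.0006] seat [0.5675 0.0124 0.0694] 12
86.95328368676132 [0.5749 0.1295 0.0003] seat [0.5687 0.0117 0.0703] 4
brass 227 265 12 195
[0.64   0.0081 0.093 ]
[ 0.6382 -0.0179  0.093 ]
[ 0.6392 -0.0026  0.093 ]
```

Call:
move_arm(series="-0.1 -2 0 0 -1;-0.2 -4 0 0 -1;-0.4 -5.5 0 0 -1;-0.5 -6.4 0 0 -1;-0.5 -6.4 1 0 -1;-0.5 -6.4 2 0 -1;-0.5 -6.4 3.5 0 -1;-0.5 -6.4 4.3 0 -1")

```text
time_s: 17.48
position: [0.5784, 0.0131, 0.0761]
tool_rot: [[0.998, -0.07, -0.002], [-0.07, -0.998, 0.0], [-0.002, -0.0, -1.0]]
ft_force: [0.3, 0.3, -3.0]
grip_width: 0.0105
gripper_force: 88.4
```

```bash
python3 - <<'E'
from h import *
np.set_printoptions(precision=4,suppress=True)
avg(3); c=cam("wrist"); w=c[0][0:340,150:420]; cs=cam("scene"); s=cv2.resize(cs[0][195:275,285:365],None,fx=5,fy=5,interpolation=2)
im=np.zeros((400,680,3),np.uint8); im[:340,:270]=w; im[:,280:]=s; cv2.imwrite("pics/w6.png",im)
E
```

```text
pos [0.5785 0.0133 0.0764] sd [0.0003 0.     0.0007] yaw -3.982990763801604 0.004842395920877118 F [-0.3908  0.2925 -3.8087] w 0.010097614996635468 t 17.625
```

View pics/w6.png

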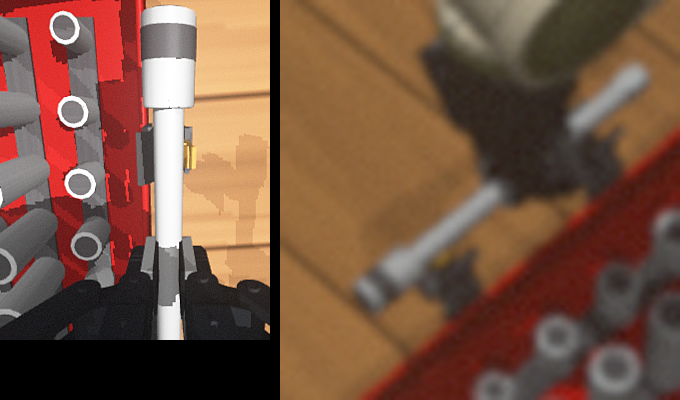

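The bar hangs centred above the jaw fork: rear prong at (146,155) on its left, brass jaw at (190,155) on its right. In the scene view it spans both forks. Pressing down in steps.

Call:
move_arm(series="0 0 0.5 0 -1;0 0 1 0 -1;0 0 1.3 0 -1;0 0 1.3 0 -1")

```text
time_s: 18.23
position: [0.5788, 0.0134, 0.0644]
tool_rot: [[0.998, -0.069, -0.001], [-0.069, -0.998, 0.0], [-0.001, -0.0, -1.0]]
ft_force: [-0.8, -0.6, -3.0]
grip_width: 0.0102
gripper_force: 88.4
```

Call:
move_arm(series="0 0 0.3 0 -1;0 0 0.6 0 -1;0 0 0.9 0 -1;0 0 0.9 0 -1")

```text
time_s: 18.73
position: [0.5789, 0.0132, 0.0555]
tool_rot: [[0.998, -0.069, -0.0], [-0.069, -0.998, -0.0], [-0.0, 0.0, -1.0]]
ft_force: [-0.3, -1.7, -3.7]
grip_width: 0.0101
gripper_force: 88.5
```

Call:
move_arm(series="0 0 0.3 0 -1;0 0 0.6 0 -1;0 0 0.9 0 -1;0 0 0.9 0 -1")

```text
time_s: 19.23
position: [0.58, 0.0132, 0.0475]
tool_rot: [[0.998, -0.069, 0.003], [-0.069, -0.998, -0.0], [0.003, 0.0, -1.0]]
ft_force: [0.6, -1.3, 3.3]
grip_width: 0.0102
gripper_force: 89.4
```

Call:
move_arm(series="0 0 0.3 0 -1;0 0 0.6 0 -1;0 0 0.9 0 -1;0 0 0.9 0 -1")

```text
time_s: 19.73
position: [0.5792, 0.0133, 0.0374]
tool_rot: [[0.998, -0.069, 0.0], [-0.069, -0.998, -0.0], [0.0, 0.0, -1.0]]
ft_force: [2.3, -2.1, -1.6]
grip_width: 0.0104
gripper_force: 88.9
```

Call:
move_arm(series="0 0 0.2 0 -1;0 0 0.4 0 -1;0 0 0.4 0 -1")

```text
time_s: 20.1
position: [0.5782, 0.0134, 0.033]
tool_rot: [[0.998, -0.069, -0.002], [-0.069, -0.998, 0.0], [-0.002, 0.0, -1.0]]
ft_force: [-0.1, -2.9, -3.1]
grip_width: 0.0104
gripper_force: 88.6
```

Call:
move_arm(series="0 0 0.2 0 -1;0 0 0.3 0 -1;0 0 0.3 0 -1")

```text
time_s: 20.48
position: [0.5785, 0.0134, 0.0317]
tool_rot: [[0.998, -0.069, -0.001], [-0.069, -0.998, -0.0], [-0.0, 0.0, -1.0]]
ft_force: [-4.9, -3.5, 9.8]
grip_width: 0.0105
gripper_force: 90.0
```

Call:
move_arm(series="0 0 0.15 0 -1;0 0 0.15 0 -1")

```text
time_s: 20.72
position: [0.5786, 0.0133, 0.0316]
tool_rot: [[0.998, -0.069, 0.0], [-0.069, -0.998, -0.001], [0.001, 0.001, -1.0]]
ft_force: [-10.1, -2.1, 21.2]
grip_width: 0.0105
gripper_force: 91.6
```

Call:
move_arm(series="0 0 -0.2 0 -0.3;0 0 -0.2 0 -0.3;0 0 -0.2 0 -0.3;0 0 -0.2 0 -0.3;0 0 -4 0 -0.3;0 0 -8 0 -0.3;0 0 -13 0 -0.3;0 0 -16 0 -0.3")

```text
time_s: 21.72
position: [0.5794, 0.0134, 0.1916]
tool_rot: [[0.998, -0.069, 0.003], [-0.069, -0.998, -0.0], [0.003, 0.0, -1.0]]
ft_force: [0.8, -0.1, -0.1]
grip_width: 0.03
gripper_force: 0.0
```

```bash
python3 - <<'E'
from fit import *
avg(2)
c=cam("wrist"); cv2.imwrite("pics/w7.png",c[0])
for n in ("wrist","top","scene"):
    if n!="wrist": cam(n)
    for k in ("bar","clip_seat","jaw_fork","plain_fork","handle_hinge","handle_grip"):
        print(n,k,[(np.round(r["point"],4),round(r["score"],2)) for r in spotter.mark_of(k,n)][:2])
E
```

```text
pos [0.5804 0.0133 0.1938] sd [0.0002 0.     0.0012] yaw -3.953624082861995 0.000465768859369442 F [ 0.2879 -0.0672  1.5916] w 0.02966225242085364 t 21.825
wrist bar [(array([0.5709, 0.0143, 0.0698]), 0.93)]
wrist clip_seat [(array([0.5682, 0.0116, 0.0679]), 0.66)]
wrist jaw_fork [(array([0.6269, 0.0085, 0.0743]), 0.83)]
wrist plain_fork [(array([0.5076, 0.0148, 0.0728]), 0.83)]
wrist handle_hinge [(array([0.5768, 0.1318, 0.0853]), 0.7)]
wrist handle_grip [(array([0.5833, 0.2564, 0.0854]), 0.87)]
top bar [(array([ 0.4718, -0.6424,  0.0073]), 0.84), (array([ 0.3541, -0.1455,  0.0104]), 0.69)]
top clip_seat [(array([0.5704, 0.0145, 0.0709]), 0.81)]
top jaw_fork [(array([0.6257, 0.0092, 0.0707]), 0.64)]
top plain_fork [(array([0.5072, 0.0217, 0.0695]), 0.74)]
top handle_hinge [(array([0.5761, 0.1292, 0.0813]), 0.7)]
top handle_grip [(array([0.5865, 0.2556, 0.0841]), 0.94)]
scene bar [(array([0.5665, 0.015 , 0.0729]), 0.6)]
scene clip_seat [(array([0.5694, 0.009 , 0.0666]), 0.75)]
scene jaw_fork [(array([0.6264, 0.0086, 0.0686]), 0.68)]
scene plain_fork [(array([0.5065, 0.014 , 0.0713]), 0.62)]
scene handle_hinge [(array([0.5764, 0.1318, 0.0866]), 0.8), (array([0.6142, 0.4164, 0.0003]), 0.35)]
scene handle_grip [(array([0.5871, 0.2561, 0.0842]), 0.77), (array([0.6113, 0.4207, 0.0009]), 0.66)]
```

View pics/w7.png

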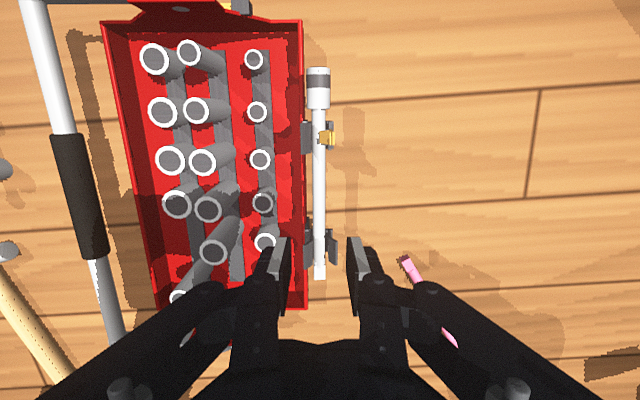

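That was the tenth and last picture. The bar lies in both forks at z ≈ 0.070, with the brass nose at (327,137) over the shaft, so it has snapped shut. Next is the handle, whose sleeve is at (78,195). Move above it.

Call:
move_arm(series="-0.2 -5 0 0 0.4;-0.5 -10 0 0 0.4;-0.7 -15 0 0 0.4;-1 -20 0 0 0.4;-1.2 -24.2 0 0 0.4;-1.2 -24.2 2 0 0.4;-1.2 -24.2 4 0 0.4;-1.2 -24.2 4 0 0.4")

```text
time_s: 23.88
position: [0.583, 0.2556, 0.1479]
tool_rot: [[0.998, -0.069, -0.003], [-0.069, -0.998, -0.001], [-0.003, 0.001, -1.0]]
ft_force: [0.3, -0.1, 0.0]
grip_width: 0.0599
gripper_force: 0.0
```

```bash
python3 - <<'E'
from fit import *
P,Y=avg(3)
c=cam("wrist"); m=[np.array(r["pixels"]) for r in spotter.cut_out("handle_grip","wrist")][:1]
print([(np.round(r["point"],4),round(r["score"],2)) for k in ("handle_grip","handle_hinge","deep_socket") for r in spotter.mark_of(k,"wrist")[:1]])
# black sleeve across the picture above the fingers
g=c[0].max(2).astype(int)
for v in (60,90,120,150,180): print(v,''.join('#' if x<60 else '.' for x in g[v,200:440:4]))
go((.5855,.2555,.0335),-3.95)
E
```

```text
pos [0.5839 0.2556 0.1498] sd [0.0002 0.     0.0005] yaw -3.9701592588339394 0.0019469823040833487 F [-0.0647 -0.0433  0.2353] w 0.0597801472066239 t 24.025
[(array([0.583 , 0.2574, 0.087 ]), 0.96), (array([0.5748, 0.1326, 0.0844]), 0.57)]
60 ............................................................
90 ............................................................
120 ............................................................
150 ..........................##................................
180 ...........................#.....#..........................
t 24.27 pos [0.5839 0.2556 0.1498] yaw -3.97 -> shift [ 0.15  0.01 11.63] turn -0.02 | q [ 13.   32.6  64.    0.   83.4 107. ] w 0.0597 F [ 0.8  0.1 -0.1]
```

Call:
move_arm(series="0.1 -0.1 3 0 0.4;0.1 -0.1 6 0 0.4;0.1 -0.1 9 0 0.4;0.1 -0.1 11 0 0.4;0.1 -0.1 11.6 0 0.4;0.1 -0.1 11.6 0 0.4", force=30)

```text
time_s: 25.02
position: [0.585, 0.2567, 0.0336]
tool_rot: [[0.998, -0.069, 0.0], [-0.069, -0.998, 0.0], [0.0, -0.0, -1.0]]
ft_force: [-0.3, 0.1, 0.4]
grip_width: 0.0593
gripper_force: 0.0
```

Call:
move_arm(series="0 0 0 0 -1;0 0 0 0 -1;0 0 0 0 -1;0 0 0 0 -1;0 0 0 0 -1", force=30)

```text
time_s: 25.65
position: [0.5851, 0.2548, 0.0344]
tool_rot: [[0.998, -0.069, 0.001], [-0.069, -0.998, -0.003], [0.001, 0.003, -1.0]]
ft_force: [-2.6, -9.4, 5.3]
grip_width: 0.025
gripper_force: 30.7
```

Call:
move_arm(series="0 0.1 -1.25 0 -1;0 0.35 -2.5 0 -1;0 0.7 -3.7 0 -1;0 1.15 -4.9 0 -1;0 1.7 -6 0 -1;0 2.35 -7.05 0 -1;0 3.1 -8.05 0 -1;0 3.95 -8.95 0 -1")

```text
time_s: 26.65
position: [0.5833, 0.2229, 0.127]
tool_rot: [[0.998, -0.066, 0.008], [-0.066, -0.998, 0.012], [0.007, -0.012, -1.0]]
ft_force: [0.8, 25.8, 14.8]
grip_width: 0.0244
gripper_force: 29.3
```

```bash
python3 - <<'E'
from fit import *
avg(1)
for n in ("scene","top"):
    cam(n); print([(np.round(r["point"],4),round(r["score"],2)) for r in spotter.mark_of("handle_grip",n)[:2]])
s=observe();print(s["grip_width"],s["gripper_force"],s["ft_force"])
E
```

```text
pos [0.5834 0.2219 0.1284] sd [0. 0. 0.] yaw -3.831040837078948 0.0 F [-0.6056 21.2734 13.3202] w 0.024991857964439028 t 26.7
[(array([0.5838, 0.2206, 0.1688]), 0.56)]
[(array([0.5062, 0.0178, 0.069 ]), 0.58), (array([0.5744, 0.1333, 0.0021]), 0.16)]
0.0250490394533621 29.627491235733032 [-0.5362 21.9115 15.2656]
```

Call:
move_arm(series="0 0.2 -0.6 0 -1;0 0.75 -1 0 -1;0 1.8 -1.75 0 -1;0 2.9 -2.4 0 -1;0 4.1 -2.9 0 -1", force=20)

```text
time_s: 27.52
position: [0.5812, 0.1826, 0.1587]
tool_rot: [[0.998, -0.065, 0.013], [-0.065, -0.998, 0.012], [0.012, -0.013, -1.0]]
ft_force: [-1.5, 24.7, 25.4]
grip_width: 0.0249
gripper_force: 29.3
```

Call:
move_arm(series="0 0.3 -0.9 0 -1;0 0.9 -1.2 0 -1;0 1.9 -1.5 0 -1;0 3 -1.7 0 -1;0 4 -1.8 0 -1;0 4.8 -1.8 0 -1;0 4.8 -1.8 0 -1")

```text
time_s: 28.4
position: [0.5766, 0.1301, 0.1705]
tool_rot: [[0.998, -0.069, 0.003], [-0.069, -0.998, 0.005], [0.003, -0.005, -1.0]]
ft_force: [6.7, 12.2, 4.9]
grip_width: 0.0246
gripper_force: 27.2
```

```bash
python3 - <<'E'
from fit import *
avg(2)
for n in ("scene","top"):
    cam(n); print([(np.round(r["point"],4),round(r["score"],2)) for k in ("handle_grip","bar") for r in spotter.mark_of(k,n)[:3]])
E
```

```text
pos [0.5766 0.1301 0.1705] sd [0. 0. 0.] yaw -3.9236730939823827 0.005774170823190206 F [ 6.0851 11.8387  5.205 ] w 0.024852530268728835 t 28.5
[(array([0.5768, 0.1288, 0.2098]), 0.81), (array([0.5688, 0.014 , 0.0734]), 0.36), (array([0.5677, 0.0159, 0.0721]), 0.85), (array([ 0.4675, -0.6392,  0.0106]), 0.75), (array([ 0.3542, -0.1457,  0.0049]), 0.62)]
[(array([0.5765, 0.1294, 0.21  ]), 0.45), (array([0.5682, 0.0162, 0.0654]), 0.82), (array([ 0.4739, -0.6406,  0.0092]), 0.8), (array([ 0.3536, -0.1444,  0.0086]), 0.67)]
```

Handle upright (grip at z 0.210, above the hinge). Release and retreat upwards.

Call:
move_arm(series="0 0 0 0 0.3;0 0 0 0 0.3;0 0 0 0 0.3;0 0 0 0 0.3;0 0 -2 0 0.3;0 0 -6 0 0.3;0 0 -10 0 0.3;0 0 -12 0 0.3")

```text
time_s: 29.8
position: [0.5761, 0.1283, 0.292]
tool_rot: [[0.998, -0.069, 0.003], [-0.069, -0.998, -0.0], [0.003, -0.0, -1.0]]
ft_force: [0.5, -0.6, -0.4]
grip_width: 0.0558
gripper_force: 0.0
```

Call:
move_arm(series="-2 0 0 0 0.3;-5 0 0 0 0.3;-9 0 0 0 0.3;-13 0 0 0 0.3;-13 0 0 0 0.3")

```text
time_s: 30.42
position: [0.4443, 0.1376, 0.2906]
tool_rot: [[0.998, -0.068, 0.001], [-0.068, -0.998, -0.0], [0.001, 0.0, -1.0]]
ft_force: [-0.2, 0.7, 0.3]
grip_width: 0.0558
gripper_force: 0.0
```

```bash
python3 - <<'E'
from fit import *
avg(3)
for n in ("scene","top","wrist"):
    c=cam(n); cv2.imwrite(f"pics/end_{n}.png",c[0])
    for k in ("handle_grip","bar","jaw_fork","plain_fork","handle_hinge","stray_socket","deep_socket","hammer","wrench"): print(n,k,[(np.round(r["point"],4),round(r["score"],2)) for r in spotter.mark_of(k,n)[:2]])
E
```

```text
pos [0.4464 0.1373 0.29  ] sd [0.0005 0.0001 0.0002] yaw -3.961377342643748 0.014318510581638542 F [ 0.5865 -0.2666 -0.3533] w 0.055697782567302 t 30.575
scene handle_grip [(array([0.5766, 0.1296, 0.2116]), 0.67), (array([0.5762, 0.1347, 0.0016]), 0.17)]
scene bar [(array([ 0.354 , -0.1496,  0.007 ]), 0.7), (array([ 0.4695, -0.6411,  0.0046]), 0.69)]
scene jaw_fork [(array([0.6232, 0.0096, 0.0713]), 0.93)]
scene plain_fork [(array([0.5071, 0.0144, 0.0683]), 0.67), (array([ 0.4775, -0.4735,  0.0016]), 0.32)]
scene handle_hinge [(array([0.5765, 0.1299, 0.0875]), 0.81)]
scene stray_socket [(array([ 0.6101,  0.4199, -0.0016]), 0.54), (array([0.5074, 0.0128, 0.0714]), 0.35)]
scene deep_socket [(array([0.4536, 0.1859, 0.0006]), 0.52)]
scene hammer [(array([0.3719, 0.4564, 0.001 ]), 0.6), (array([ 0.5745,  0.1315, -0.0011]), 0.21)]
scene wrench [(array([ 0.4793, -0.4712,  0.0008]), 0.83)]
top handle_grip [(array([0.5799, 0.1315, 0.2086]), 0.8)]
top bar [(array([0.5679, 0.0174, 0.067 ]), 0.8), (array([ 0.3551, -0.1461,  0.0089]), 0.8)]
top jaw_fork [(array([0.6272, 0.0072, 0.0697]), 0.55)]
top plain_fork [(array([0.5055, 0.0171, 0.0686]), 0.7), (array([0.5672, 0.0172, 0.0675]), 0.67)]
top handle_hinge [(array([0.5772, 0.1288, 0.0818]), 0.62)]
top stray_socket [(array([0.6082, 0.419 , 0.0001]), 0.59)]
top deep_socket []
top hammer [(array([ 0.3756,  0.4556, -0.0039]), 0.72)]
top wrench [(array([ 0.4798, -0.468 ,  0.0022]), 0.7)]
wrist handle_grip [(array([0.5767, 0.1311, 0.2103]), 0.87)]
wrist bar [(array([ 0.3582, -0.1462,  0.0098]), 0.79), (array([0.5726, 0.016 , 0.0695]), 0.57)]
wrist jaw_fork [(array([0.6269, 0.0092, 0.0694]), 0.7)]
wrist plain_fork [(array([0.5098, 0.0172, 0.0756]), 0.62)]
wrist handle_hinge []
wrist stray_socket []
wrist deep_socket [(array([0.4559, 0.1821, 0.0001]), 0.57)]
wrist hammer [(array([0.3745, 0.4571, 0.001 ]), 0.86)]
wrist wrench []
```

The handle stays up by itself, the bar is down in both forks at z ≈ 0.070, the bystanders have not moved, and nothing touches the robot. Hand in.

```bash
python3 -c "
from rig import order
print(order.close_job())"
```

```text
the job is handed in; nothing more can be done
None
```

I handed the job in at about 31 s of the 61 s allowed; the hand-in returned no verdict. At the last check the bar lay down in both forks with the jaw closed over it, the handle stood upright by itself, and the other tools and sockets were where they started.

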